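# Hang the loaded bamboo carrier level on the stand's hook

## Robot

A 6-joint arm with a two-finger parallel gripper is mounted at the origin on the work surface. World frame = base frame: x ahead of the robot, y to its left, z up, the work surface at z = 0. Lengths are in m, angles in rad, forces in N, time in s.
With the tool pointing down it reaches from about 0.225 to 0.875 m from the base axis. Payload 3.4 kg.
Tool frame: the origin (TCP) lies at the very end of the fingers, on their centre line; the grasp point (between the pads) lies 19 mm behind it (manip.grasp_offset is the distance from the TCP to the grasp point, in m); x points along the fingers, y is the direction in which the jaws open and shut, and the axes are right-handed (so a half turn about x gives the same grasp; the last joint's range is limited). The gripper opens to 85 mm and grips with 20 to 120 N. Pads are 22 mm wide; open, the fingers measure 114 mm over their backs; the gripper's body (76 mm by 85 mm) begins 54 mm behind the grasp point. The pads swing forward as they close: fully open they stand 13 mm farther back than shut.
Start: joints at [1.165, 0.276, 1.505, -0, 1.361, -0.121], TCP at [0.162, 0.552, 0.231] pointing down, gripper open.
Joint ranges: [-2.89, 2.89], [-0.75, 2.08], [0.22, 2.7], [-1.18, 4.32], [0.11, 2.71], [-2.7, 2.7]. Speed limits (rad/s): [2.57, 2.57, 3.14, 3.14, 3.14, 3.14].

## Interface

Orientations are given as a unit quaternion [w, x, y, z].
In Python, from rig import manip gives the robot as it stands.
- The arm moves only by the tool step_arm, never from a script. Its argument "increments" is a list of rows, each an object with "grip": the opening, from 0 (shut) to 1 (fully open); "delta_pos": the shift along the world's x, y, z in m, a list of three; "twist": the turn about the world's z in degrees. A call has 1 to 10 rows; each row shifts and turns the commanded pose from where the row before left it; what a row does not reach is not made up. A row lasts 1/12 s, in which the tool goes at most 41.7 mm and 7.16 degrees, less where a joint would pass 70% of its speed; a pose out of reach is approached as far as the arm can. A call with a gripper value outside its range is refused whole. The fingers move at their own pace and stop on an object; "force" is the grip in N (left out, the last holds). Time passes only in rows, so rows that do not move let the fingers close. It gives the time, the measured TCP pose, the force and the opening at its end, in the units of the state.
- manip.get_state(): the state, without advancing time (a new reading comes with each control period).
- manip.get_image(name): name is "scene" or "top" or "wrist"; returns a dict with "img" (384x512x3 uint8, red, green, blue), "fx", "fy", "cx", "cy" (pixels), "rvec" (rotation vector, rad) and "tvec" (3), from world to camera coordinates, as OpenCV has them; the wrist camera has in their place "mount" (4x4, takes a point from camera to tool coordinates, whose origin is the TCP and whose axes are the tool frame's). Camera axes: x right, y down, z forward; pixel columns grow to the right and rows downward; lengths in m; the calibration is good to about 2 mm. A picture is of the moment at which its call begins: read the wrist's pose just before it. There is no depth.
- manip.sign_off(): hands the job in, once; it reports no verdict.
The state is a dict: "clock": time; "qpos": joint angles; "qd": joint speeds; "effort": joint torques, N m; "position": TCP position; "ee_rot": TCP orientation; "contact_force": force on the tool from outside, world axes, zero at the start; "moment": the same for the moment, N m; "width": finger opening in m.
Only numpy, scipy, OpenCV 4.12 (cv2) and the standard library are available. Lean on these libraries where they do the work, as an engineer would, in place of code of your own. Each camera call takes 0.05 s, during which the arm holds its last target. There are 200 camera calls.

## Task

Hang the loaded bamboo carrier on the steel stand's hook by the one hole of its top rail that lets it hang level with the steel tin where it is now, and let go of it so that it hangs free and still. Leave the tin, cup and pot in their bays, feel your way onto the hook and set the carrier down on it gently (nobody has measured how high or which way exactly the hook is clamped), and leave everything else on the cabinet alone.

Things in the scene. Friction and masses are not known exactly. Their poses are not given: they have to be found in the camera images.
- carrier: Loose bamboo carrier, 0.25 kg empty, centre of mass on its centre line, same both ways round. Origin: centre of its underside; z up, y along its length. Tray 76 (x) by 216 mm (y), 34 high, floor 6 thick, three bays centred at y = -70, 0, 70 mm. End boards 44 wide (x), 10 thick, 144 high, outer faces at y = -118 and 118 mm, carry a flat rail over the tray's middle.
- rail_top (a point): Middle of the rail's upper edge, 144 mm above the carrier's underside. The rail is 10 mm thick (x = -5 to 5 mm), runs straight along the carrier's y between the end boards and is pinched across its 10 mm from above. Its lower edge is at 82 mm; from there down to the tin's lid there are 40 mm of free height.
- mid_hole (a point): Centre of the middle one of five equal round holes, 18 mm in diameter, that go through the rail along the carrier's x; centres at carrier y = -56, -28, 0, 28 and 56 mm, all 103 mm above its underside (tops of the holes at 112 mm). Only the hole nearest above the centre of mass of carrier and load lets it hang level.
- tin: Round steel tin with a closed lid, 58 mm across, 36 mm high, about 0.26 kg: by far the heaviest thing in the carrier. Stands loose in one of the carrier's three bays. Origin: centre of its underside.
- cup: Small empty bamboo cup, 55 mm across, 36 mm high, 0.03 kg, loose in another bay of the carrier. Origin: centre of its underside.
- pot: Small empty white plastic pot, 55 mm across, 30 mm high, 0.03 kg, loose in another bay of the carrier. Origin: centre of its underside.
- stand: Fixed steel hanging stand. Origin: centre of the underside of its round foot (160 mm across, 10 high), z up. On it an upright tube 16 mm thick with a clamp collar (26 mm across, top at z = 150 mm); out of the tube rises a round rod, bent over into a level hook arm that points roughly to the stand's +x. The collar holds the rod firm. Nothing stands above the arm.
- hook_low (a point): Point on the hook arm's axis, 60 mm out from the upright, with the rod at its lowest and straight ahead (z = 186 mm). It is in fact clamped 2 to 26 mm higher and turned up to 0.3 rad either way about the upright, which no pose shows: feel for it. Arm: level, round, 7 mm thick, straight to 78 mm out, then bent up to a round tip ending 90 mm out, 6 mm higher than the arm's top.
- lamp: Bystander: press-button night lamp of frosted plastic, 96 mm across, 82 mm high. Origin: centre of its underside.
- buddha: Bystander: ceramic Buddha figurine, 76 mm across, 120 mm high. Origin: centre of its underside.
- chopsticks: Bystander: round bamboo chopstick holder, 69 mm across, 105 mm high, with chopsticks that reach 231 mm. Origin: centre of its underside.
- dish: Bystander: small ceramic dish, 84 mm across, 22 mm high, with a glass marble in it. Origin: centre of its underside.
- soy: Bystander: small glass bottle, 56 mm across, 135 mm high. Origin: centre of its underside.
- mug: Bystander: white mug, 78 mm across, 88 mm high, handle at its +y. Origin: centre of its underside.
Mind the look-alikes: they are no part of the job. Leave any pink look-alike of the stand alone.

How it is judged:
By the outcome, as a careful person would: the job done as asked, in the order asked, and still so for the second after the job is handed in, with the robot touching nothing.
It also fails if it takes over 72 s, if anything falls off the work surface, if the arm or the gripper's body presses on something with over 40 N, if the wrist force passes 120 N, or if a joint passes its speed limit or range.

## Working session

There is one attempt and no reset: what is moved stays moved. The work goes in short steps, Python scripts to look and compute and a tool call to move; the robot and the scene stay as the last step left them, time stands still between calls to the robot, and variables do not carry over. Pictures are saved under pics/ and viewed, about 8 in all and at most 12, crops included, and the job is handed in when it is done.

Besides the shell and the picture viewer there is one more tool, called after ">>>" as name([rows], argument=value, ...), one row to a line, values as JSON. step_arm: Moves the arm, as the interface text tells. Its arguments: {"type":"object","properties":{"increments":{"type":"array"},"force":{"type":"number"}},"required":["increments"]}

```bash
mkdir -p pics; ls; cat > h.py <<'E'
import numpy as np,cv2
from rig import manip
def cap(n,f):
    d=manip.get_image(n); cv2.imwrite('pics/'+f,d['img'][:,:,::-1]); return d
def ray(d,u,v):
    R=cv2.Rodrigues(np.array(d['rvec'],float))[0]; t=np.array(d['tvec'],float).ravel()
    c=-R.T@t; r=R.T@np.array([(u-d['cx'])/d['fx'],(v-d['cy'])/d['fy'],1]); return c,r
def onz(d,u,v,z):
    c,r=ray(d,u,v); return c+r*(z-c[2])/r[2]
def proj(d,p):
    return cv2.projectPoints(np.array(p,float).reshape(-1,3),np.array(d['rvec'],float),np.array(d['tvec'],float),np.array([[d['fx'],0,d['cx']],[0,d['fy'],d['cy']],[0,0,1]]),None)[0][:,0]
E
python3 - <<'E'
from h import *
import pickle
s=manip.get_state();print(s)
D={}
for n in('scene','top'):
    D[n]=cap(n,n+'0.png');print(n,{k:v for k,v in D[n].items() if k!='img'},ray(D[n],256,192))
pickle.dump(D,open('D0.pkl','wb'))
E
```

```text
pics
{'clock': 0.0, 'qpos': array([ 1.16502874e+00,  2.76544368e-01,  1.50615503e+00,  1.30616592e-05,
        1.36070507e+00, -1.21025170e-01]), 'qd': array([ 0.0017201 , -0.0011015 , -0.00278264,  0.00089577, -0.00019394,
        0.00095562]), 'effort': array([-9.81213743e-04, -4.16782308e+01, -2.45804322e+01, -4.37184708e-04,
        1.11668551e-02,  1.93038971e-06]), 'position': array([0.16132092, 0.55133761, 0.23045987]), 'ee_rot': array([ 0.69978094,  0.09971551,  0.70012322, -0.10095012]), 'contact_force': array([ 0.30041986,  0.03329037, -0.5979948 ]), 'moment': array([-0.03180001, -0.01017066,  0.01498861]), 'width': 0.08567743188812811}
scene {'fx': 367.9930913590365, 'fy': 367.9930913590365, 'cx': 247.07871016959666, 'cy': 192.3280763108554, 'rvec': array([ 1.91058239,  1.35641332, -0.6555141 ]), 'tvec': array([-0.16596231, -0.20611657,  1.55213469])} (array([ 1.31739983, -0.26983747,  0.8190208 ]), array([-0.7276042 ,  0.26983243, -0.63116647]))
top {'fx': 445.5631046904804, 'fy': 445.5631046904804, 'cx': 252.88522355448828, 'cy': 200.8980688214029, 'rvec': array([ 2.19379877, -2.13996363,  0.12178238]), 'tvec': array([-0.02612011,  0.52133471,  1.73388308])} (array([ 0.33033162, -0.00948048,  1.78034093]), array([ 0.12867573, -0.00857896, -0.99187532]))
```

View pics/scene0.png

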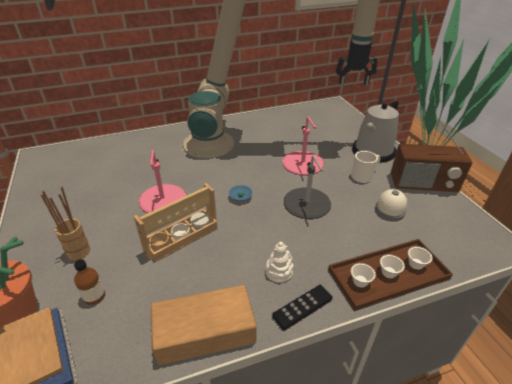

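View pics/top0.png

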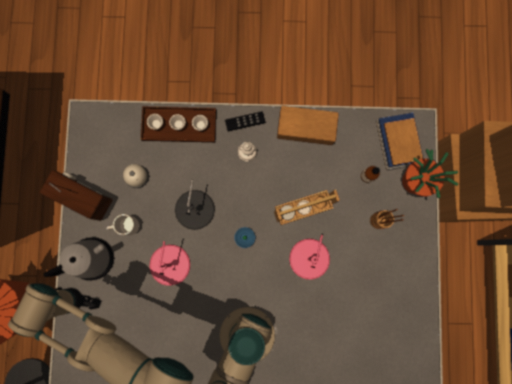

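The carrier is near top (308,206) and scene (178,225). The grey stand is near top (195,209) and scene (308,200). I'll enlarge both.

```bash
python3 - <<'E'
from h import *
import pickle
D=pickle.load(open('D0.pkl','rb'))
def c(n,u,v,w,h): return cv2.resize(D[n]['img'][v:v+h,u:u+w,::-1],(400,300),interpolation=cv2.INTER_CUBIC)
a=np.hstack([c('top',268,176,80,60),c('top',160,175,80,60)]);b=np.hstack([c('scene',130,182,100,75),c('scene',265,145,100,75)])
cv2.imwrite('pics/c1.png',np.vstack([a,b]))
E
```

```text
(no output)
```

View pics/c1.png

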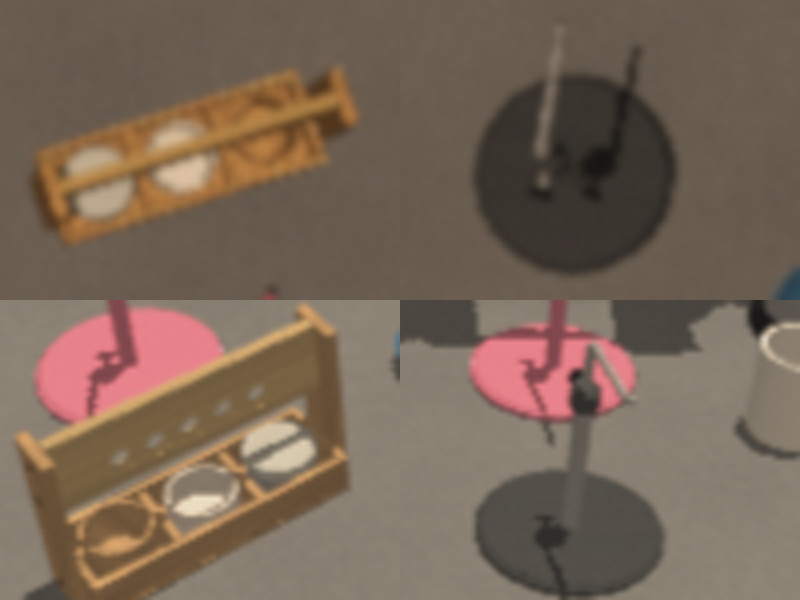

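Scene crop shows the tin in the bay towards world +y, the pot in the middle and the cup at -y. The CoM is about (0.26·70−0.03·70)/0.57 ≈ 28 mm towards the tin, so I need the first hole off the middle on the tin side. The arm is also visible, in top from about (268,212) to (272,181) and in scene from about (314,157) to (323,170).

```bash
python3 - <<'E'
from h import *
import pickle
from scipy.spatial.transform import Rotation as Ro
D=pickle.load(open('D0.pkl','rb'));T=D['top'];S=D['scene']
t=lambda u,v,o:(o[0]+u/o[2]-.4,o[1]+v/o[2]-.4)
O1=(268,176,5);O2=(160,175,5);O3=(130,182,4);O4=(265,145,4)
def L(u,v,o):return t(u-(400 if o in(O2,O4) else 0),v-(300 if o in (O3,O4) else 0),o)
print('foot',onz(T,*L(575,172,O2),.01),onz(S,*L(570,535,O4),.01))
for z in (.144,): 
  a=onz(T,*L(60,186,O1),z);b=onz(T,*L(340,100,O1),z);print('rail',a,b,(a+b)/2,np.linalg.norm(a-b))
a2=onz(S,*L(45,447,O3),.144);b2=onz(S,*L(310,322,O3),.144);print('rail scene',a2,b2)
def tri(p,q):
  c1,r1=ray(T,*p);c2,r2=ray(S,*q);r1/=np.linalg.norm(r1);r2/=np.linalg.norm(r2)
  s=np.linalg.lstsq(np.c_[r1,-r2],c2-c1,rcond=None)[0];P,Q=c1+s[0]*r1,c2+s[1]*r2;return (P+Q)/2,np.linalg.norm(P-Q)
print('elbow',tri(L(543,185,O2),L(594,348,O4)));print('tip',tri(L(560,28,O2),L(632,400,O4)))
for z in(.19,.2,.21):
  e,f=onz(T,*L(543,185,O2),z),onz(T,*L(559,33,O2),z);d=f-e;print(z,e,f,np.degrees(np.arctan2(d[1],d[0])),np.linalg.norm(d))
# tin/pot
print('tin top',onz(T,*L(100,183,O1),.042),'cup',onz(T,*L(265,128,O1),.042))
w,x,y,zz=manip.get_state()['ee_rot'];print(Ro.from_quat([x,y,zz,w]).as_matrix())
for n,uv,z in(('buddha',(247,151),.06),('mug',(123,224),.05),('lamp',(134,175),.05),('chop',(380,219),.1),('dish',(245,237),.01)):print(n,onz(T,*uv,z))
E
```

```text
foot [0.48552562 0.21828508 0.01      ] [0.49892795 0.21648263 0.01      ]
rail [ 0.46756056 -0.11240987  0.144     ] [ 0.53660708 -0.31859436  0.144     ] [ 0.50208382 -0.21550212  0.144     ] 0.21743841944324005
rail scene [ 0.54054586 -0.31055637  0.144     ] [ 0.46894611 -0.10966114  0.144     ]
elbow (array([0.46484251, 0.22790531, 0.17237543]), np.float64(0.016824511782406903))
tip (array([0.57240988, 0.20914657, 0.20012428]), np.float64(0.0012341425787765381))
0.19 [0.45983849 0.21764692 0.19      ] [0.57002253 0.21055545 0.19      ] -3.6824895614391453 0.1104120061105585
0.2 [0.45902415 0.21621875 0.2       ] [0.56851536 0.20917187 0.2       ] -3.682489561439122 0.10971773984246988
0.21 [0.45820982 0.21479058 0.21      ] [0.56700819 0.20778829 0.21      ] -3.6824895614391284 0.10902347357438127
tin top [ 0.47925305 -0.15010544  0.042     ] cup [ 0.52582471 -0.27901652  0.042     ]
[[-6.64178285e-04  2.80952144e-01  9.59721549e-01]
 [-1.47648789e-03  9.59720439e-01 -2.80952841e-01]
 [-9.99998689e-01 -1.60362002e-03 -2.22603037e-04]]
buddha [0.71509411 0.01488878 0.06      ]
mug [0.41669554 0.48836779 0.05      ]
lamp [0.6100116  0.45606058 0.05      ]
chop [ 0.45721974 -0.49532663  0.1       ]
dish [0.37922853 0.01449135 0.01      ]
```

>>> step_arm([
  {"grip":1,"delta_pos":[0.01,-0.01,0.035],"twist":-3},
  {"grip":1,"delta_pos":[0.01,-0.01,0.035],"twist":-3},
  {"grip":1,"delta_pos":[0.02,-0.02,0.03],"twist":-3},
  {"grip":1,"delta_pos":[0.025,-0.025,0.02],"twist":-3},
  {"grip":1,"delta_pos":[0.025,-0.025,0.02],"twist":-3},
  {"grip":1,"delta_pos":[0.025,-0.025,0.01],"twist":-3},
  {"grip":1,"delta_pos":[0.025,-0.025,0.01],"twist":-3},
  {"grip":1,"delta_pos":[0.025,-0.025,0.01],"twist":-3},
  {"grip":1,"delta_pos":[0.025,-0.025,0],"twist":-3},
  {"grip":1,"delta_pos":[0.025,-0.025,0],"twist":-3},
])

```text
clock: 0.93
position: [0.3776, 0.3355, 0.4018]
ee_rot: [0.65, 0.279, 0.65, -0.279]
contact_force: [0.4, 0.5, 0.2]
width: 0.0853
```

>>> step_arm([
  {"grip":1,"delta_pos":[0.025,-0.025,0],"twist":-3},
  {"grip":1,"delta_pos":[0.025,-0.025,0],"twist":-3},
  {"grip":1,"delta_pos":[0.025,-0.025,0],"twist":-3},
  {"grip":1,"delta_pos":[0.025,-0.025,0],"twist":-3},
  {"grip":1,"delta_pos":[0.025,-0.025,0],"twist":-3},
  {"grip":1,"delta_pos":[0.02,-0.025,0],"twist":-3},
  {"grip":1,"delta_pos":[0,0,0],"twist":0},
  {"grip":1,"delta_pos":[0,0,0],"twist":0},
])

```text
clock: 1.6
position: [0.5224, 0.1855, 0.4002]
ee_rot: [0.597, 0.377, 0.599, -0.378]
contact_force: [-0.8, -0.2, 0.7]
width: 0.0854
```

```bash
python3 - <<'E'
from h import *
import pickle
s=manip.get_state();d=cap('wrist','w1.png');print(s['clock'],s['position'],s['ee_rot'],s['contact_force'],d['mount'],d['fx'])
pickle.dump((s,d),open('W1.pkl','wb'))
E
```

```text
1.6 [0.52235628 0.18550886 0.40017952] [ 0.59748856  0.37670708  0.59869433 -0.37770927] [-0.80553288 -0.1789195   0.69779039] [[ 6.58755002e-04 -2.87558092e-01  9.57762972e-01 -1.41948403e-01]
 [ 9.99999371e-01 -6.80287124e-04 -8.92054382e-04 -5.24986038e-04]
 [ 9.08071274e-04  9.57762956e-01  2.87557463e-01 -7.39847583e-02]
 [ 0.00000000e+00  0.00000000e+00  0.00000000e+00  1.00000000e+00]] 314.62115200569946
```

View pics/w1.png

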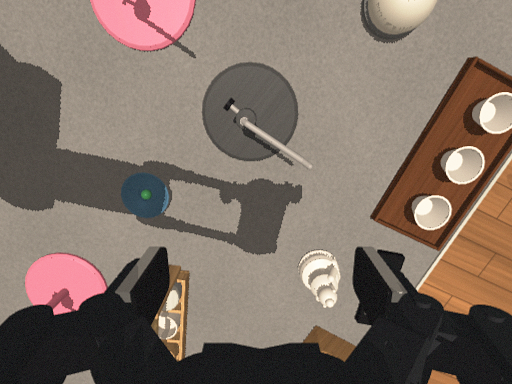

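Wrist view: the grey foot is centred at about (250,111), and the arm runs from about (245,121) to a tip at about (310,166). I'll fit the foot contour and the arm line.

```bash
cat >> h.py <<'E'
from scipy.spatial.transform import Rotation as Ro
def wray(s,d,u,v):
    w,x,y,z=s['ee_rot'];R=Ro.from_quat([x,y,z,w]).as_matrix();M=np.array(d['mount'])
    r=R@M[:3,:3]@np.array([(u-d['cx'])/d['fx'],(v-d['cy'])/d['fy'],1]);return np.array(s['position'])+R@M[:3,3],r
def wonz(s,d,u,v,z):
    c,r=wray(s,d,u,v);return c+r*(z-c[2])/r[2]
def meet(a,b):
    (c1,r1),(c2,r2)=a,b;r1=r1/np.linalg.norm(r1);r2=r2/np.linalg.norm(r2)
    k=np.linalg.lstsq(np.c_[r1,-r2],c2-c1,rcond=None)[0];P,Q=c1+k[0]*r1,c2+k[1]*r2;return (P+Q)/2,np.linalg.norm(P-Q)
E
python3 - <<'E'
from h import *
import pickle
s,d=pickle.load(open('W1.pkl','rb'));D=pickle.load(open('D0.pkl','rb'))
g=cv2.cvtColor(d['img'],cv2.COLOR_RGB2GRAY)
# foot: dark disc
m=((g<75)*255).astype('uint8');m[:,:195]=0;m[:,305:]=0;m[:55]=0;m[168:]=0
m=cv2.morphologyEx(m,cv2.MORPH_CLOSE,np.ones((9,9)))
c=max(cv2.findContours(m,0,1)[0],key=cv2.contourArea);h=cv2.convexHull(c);P=np.array([wonz(s,d,*p[0],.01)[:2] for p in h])
cc,r=cv2.minEnclosingCircle(P.astype('float32'));A=np.c_[P,np.ones(len(P))];k=np.linalg.lstsq(A,(P**2).sum(1),rcond=None)[0];print('foot',cc,r,k[:2]/2,np.sqrt(k[2]+(k[:2]**2).sum()/4))
# arm: bright
m=((g>110)*255).astype('uint8');k=np.zeros_like(m);cv2.line(k,(252,126),(311,167),255,13);m&=k
ys,xs=np.nonzero(m);print(len(xs),xs.min(),xs.max(),ys.min(),ys.max())
vx,vy,x0,y0=cv2.fitLine(np.c_[xs,ys].astype('float32'),cv2.DIST_L2,0,.01,.01).ravel();print(vx,vy,x0,y0)
n=lambda t:(x0+vx*t,y0+vy*t)
t=(xs-x0)*vx+(ys-y0)*vy;print('t',t.min(),t.max())
for z in(.188,.2,.212):
  a,b=wonz(s,d,*n(-25),z),wonz(s,d,*n(20),z);q=b-a;e=wonz(s,d,*n(t.max()),z);print(z,a,e,np.degrees(np.arctan2(q[1],q[0])))
w=wray(s,d,*n(t.max()-1))
print(meet(w,ray(D['scene'],422.6-0.4-100+.5,169.6)),meet(w,ray(D['top'],160+160/5-.4,175+30/5-.4)))
cv2.imwrite('pics/c2.png',np.hstack([cv2.resize(d['img'][95:185,220:340,::-1],(400,300),interpolation=cv2.INTER_CUBIC),cv2.resize(d['img'][250:350,130:230,::-1],(300,300))]))
E
```

```text
foot (0.5106187462806702, 0.1699000597000122) 0.07367374002933502 [0.51089942 0.18117071] 0.061937879320811816
844 246 318 121 174
0.82730126 0.56175846 288.04147 151.0462
t -50.536156178630335 34.604881106697576
0.188 [0.51377708 0.21785546 0.188     ] [0.58158757 0.20789975 0.188     ] -8.352309810222847
0.2 [0.51298226 0.21901533 0.2       ] [0.57849525 0.20939694 0.2       ] -8.352309810222852
0.212 [0.51218743 0.22017521 0.212     ] [0.57540294 0.21089413 0.212     ] -8.352309810222877
(array([0.57614504, 0.20901448, 0.2026269 ]), np.float64(0.0020660608971126222)) (array([0.57300258, 0.20909858, 0.20492242]), np.float64(0.0064558994040544914))
```

View pics/c2.png

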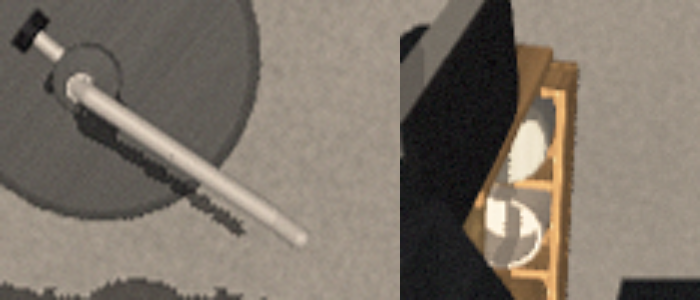

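Crop: the arm's axis runs from about full-picture (245.3,121.8) to (297.8,158.1), with its tip at (310,166.5). The collar circle is centred at about (245.5,119).

```bash
python3 - <<'E'
from h import *
import pickle
s,d=pickle.load(open('W1.pkl','rb'));D=pickle.load(open('D0.pkl','rb'))
print('collar',wonz(s,d,245.3,118.8,.15))
for z in(.195,.2,.205):
  a,b=wonz(s,d,245.3,121.8,z),wonz(s,d,297.8,158.1,z);q=b-a;print(z,a,b,wonz(s,d,309.5,166,z+.005),np.degrees(np.arctan2(q[1],q[0])))
w=wray(s,d,309.5,166)
print(meet(w,ray(D['scene'],322.4,169.4)),meet(w,ray(D['top'],191.6,180.6)))
E
```

```text
collar [0.48253666 0.22238694 0.15      ]
0.195 [0.48474698 0.22292613 0.195     ] [0.55409168 0.21215016 0.195     ] [0.56892277 0.21045114 0.2       ] -8.832956167308923
0.2 [0.48482722 0.22334613 0.2       ] [0.55317322 0.21272535 0.2       ] [0.56777418 0.21105957 0.205     ] -8.832956167308918
0.205 [0.48490745 0.22376613 0.205     ] [0.55225477 0.21330054 0.205     ] [0.56662559 0.21166799 0.21      ] -8.832956167308934
(array([0.56943654, 0.21058465, 0.19859908]), np.float64(0.000718885069755721)) (array([0.57145961, 0.20955296, 0.19140166]), np.float64(0.0011416321922148283))
```

>>> step_arm([
  {"grip":1,"delta_pos":[-0.003,-0.037,-0.005],"twist":-1},
  {"grip":1,"delta_pos":[-0.003,-0.037,-0.005],"twist":-1},
  {"grip":1,"delta_pos":[-0.003,-0.037,-0.005],"twist":-1},
  {"grip":1,"delta_pos":[-0.003,-0.037,-0.005],"twist":-1},
  {"grip":1,"delta_pos":[-0.003,-0.037,-0.005],"twist":-1},
  {"grip":1,"delta_pos":[-0.003,-0.037,-0.005],"twist":-1},
  {"grip":1,"delta_pos":[-0.003,-0.037,-0.005],"twist":-0.5},
  {"grip":1,"delta_pos":[-0.003,-0.037,-0.005],"twist":0},
  {"grip":1,"delta_pos":[-0.003,-0.037,-0.005],"twist":0},
  {"grip":1,"delta_pos":[-0.003,-0.037,-0.005],"twist":0},
])

```text
clock: 2.48
position: [0.491, -0.183, 0.3515]
ee_rot: [0.577, 0.409, 0.577, -0.409]
contact_force: [1.0, 0.5, 0.2]
width: 0.0855
```

>>> step_arm([
  {"grip":1,"delta_pos":[0,-0.004,-0.03],"twist":0},
  {"grip":1,"delta_pos":[0,0,-0.03],"twist":0},
  {"grip":1,"delta_pos":[0,0,-0.03],"twist":0},
  {"grip":1,"delta_pos":[0,0,0],"twist":0},
  {"grip":1,"delta_pos":[0,0,0],"twist":0},
])

```text
clock: 2.9
position: [0.4908, -0.1855, 0.2607]
ee_rot: [0.576, 0.409, 0.578, -0.409]
contact_force: [-0.0, 0.4, 0.4]
width: 0.0851
```

```bash
python3 - <<'E'
from h import *
import pickle
s=manip.get_state();d=cap('wrist','w2.png');print(s['clock'],s['position'],s['ee_rot'],s['contact_force'])
pickle.dump((s,d),open('W2.pkl','wb'))
E
```

```text
2.9 [ 0.4908064  -0.1854948   0.26065946] [ 0.57551395  0.40922287  0.57782545 -0.40919199] [-0.00832952  0.38497491  0.43201016]
```

View pics/w2.png

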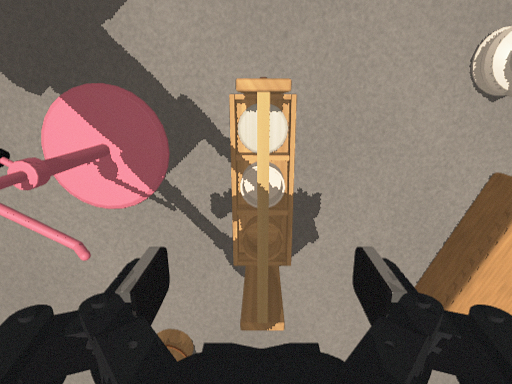

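Wrist view: the rail's top edge runs from about (264,93) at the tin end to (262,321) at the cup end. In order from the top are the tin (262,127), the pot (262,185) and the shaded cup (262,238).

```bash
python3 - <<'E'
from h import *
import pickle
s,d=pickle.load(open('W2.pkl','rb'))
hsv=cv2.cvtColor(d['img'],cv2.COLOR_RGB2HSV)
for v in (100,140,172,200,230,250): 
  row=d['img'][v,225:305].astype(int); print(v,[tuple(row[i]) for i in range(26,52,2)])
a,b=wonz(s,d,264,92.5,.144),wonz(s,d,262,321,.144);print(a,b,np.linalg.norm(a-b))
q=a-b;m=(a+b)/2;u=q/np.linalg.norm(q);print('mid',m,'yaw',np.degrees(np.arctan2(-u[0],u[1])),'hole28',m+.028*u)
w,x,y,z=s['ee_rot'];R=Ro.from_quat([x,y,z,w]).as_matrix();print('jaw',np.degrees(np.arctan2(R[1,1],R[0,1])))
E
```

```text
100 [(np.int64(130), np.int64(97), np.int64(65)), (np.int64(129), np.int64(96), np.int64(62)), (np.int64(116), np.int64(88), np.int64(59)), (np.int64(239), np.int64(198), np.int64(127)), (np.int64(238), np.int64(199), np.int64(125)), (np.int64(237), np.int64(199), np.int64(128)), (np.int64(238), np.int64(200), np.int64(130)), (np.int64(237), np.int64(198), np.int64(128)), (np.int64(238), np.int64(203), np.int64(132)), (np.int64(228), np.int64(185), np.int64(117)), (np.int64(114), np.int64(86), np.int64(55)), (np.int64(120), np.int64(92), np.int64(58)), (np.int64(116), np.int64(87), np.int64(57))]
140 [(np.int64(234), np.int64(225), np.int64(200)), (np.int64(235), np.int64(224), np.int64(201)), (np.int64(236), np.int64(228), np.int64(203)), (np.int64(240), np.int64(209), np.int64(147)), (np.int64(240), np.int64(203), np.int64(129)), (np.int64(238), np.int64(200), np.int64(129)), (np.int64(234), np.int64(198), np.int64(127)), (np.int64(236), np.int64(197), np.int64(129)), (np.int64(235), np.int64(197), np.int64(128)), (np.int64(240), np.int64(223), np.int64(183)), (np.int64(237), np.in
[... 2053 characters left out ...]
(78), np.int64(51)), (np.int64(118), np.int64(92), np.int64(61)), (np.int64(126), np.int64(101), np.int64(64)), (np.int64(122), np.int64(97), np.int64(60)), (np.int64(121), np.int64(98), np.int64(62)), (np.int64(124), np.int64(101), np.int64(68)), (np.int64(123), np.int64(97), np.int64(64)), (np.int64(110), np.int64(84), np.int64(57)), (np.int64(114), np.int64(86), np.int64(57)), (np.int64(112), np.int64(84), np.int64(56)), (np.int64(115), np.int64(89), np.int64(58))]
[ 0.46635199 -0.11072186  0.144     ] [ 0.53512904 -0.31189922  0.144     ] 0.21260906693622844
mid [ 0.50074052 -0.21131054  0.144     ] yaw 18.87415740019581 hole28 [ 0.49168278 -0.18481606  0.144     ]
jaw 19.280773968693335
```

>>> step_arm([
  {"grip":1,"delta_pos":[0.001,-0.002,-0.03],"twist":0},
  {"grip":1,"delta_pos":[0,0,-0.03],"twist":0},
  {"grip":1,"delta_pos":[0,0,-0.03],"twist":0},
  {"grip":1,"delta_pos":[0,0,-0.025],"twist":0},
  {"grip":1,"delta_pos":[0,0,-0.015],"twist":0},
  {"grip":1,"delta_pos":[0,0,-0.009],"twist":0},
  {"grip":1,"delta_pos":[0,0,0],"twist":0},
  {"grip":1,"delta_pos":[0,0,0],"twist":0},
])

```text
clock: 3.62
position: [0.4941, -0.1895, 0.124]
ee_rot: [0.578, 0.41, 0.575, -0.409]
contact_force: [-0.0, -0.3, -0.0]
width: 0.0853
```

>>> step_arm([
  {"grip":0.5,"delta_pos":[0,0,0],"twist":0},
  {"grip":0.3,"delta_pos":[0,0,0],"twist":0},
  {"grip":0.1,"delta_pos":[0,0,0],"twist":0},
  {"grip":0,"delta_pos":[0,0,0],"twist":0},
  {"grip":0,"delta_pos":[0,0,0],"twist":0},
  {"grip":0,"delta_pos":[0,0,0],"twist":0},
  {"grip":0,"delta_pos":[0,0,0],"twist":0},
  {"grip":0,"delta_pos":[0,0,0],"twist":0},
  {"grip":0,"delta_pos":[0,0,0],"twist":0},
], force=40)

```text
clock: 4.37
position: [0.4931, -0.1891, 0.1225]
ee_rot: [0.577, 0.41, 0.576, -0.41]
contact_force: [2.5, 1.4, 1.5]
width: 0.0094
```

>>> step_arm([
  {"grip":0,"delta_pos":[0,0,0],"twist":0},
  {"grip":0,"delta_pos":[0,0,0],"twist":0},
  {"grip":0,"delta_pos":[0,0,0.002],"twist":0},
  {"grip":0,"delta_pos":[0,0,0.004],"twist":0},
  {"grip":0,"delta_pos":[0,0,0.008],"twist":0},
  {"grip":0,"delta_pos":[0,0,0.01],"twist":0},
  {"grip":0,"delta_pos":[0,0,0.01],"twist":0},
  {"grip":0,"delta_pos":[0,0,0.006],"twist":0},
  {"grip":0,"delta_pos":[0,0,0],"twist":0},
  {"grip":0,"delta_pos":[0,0,0],"twist":0},
], force=80)

```text
clock: 5.2
position: [0.4929, -0.1893, 0.1631]
ee_rot: [0.577, 0.41, 0.576, -0.41]
contact_force: [0.3, -0.3, -5.6]
width: 0.008
```

```bash
python3 - <<'E'
from h import *
s=manip.get_state();print(s['contact_force'],s['moment'],s['position'],s['width'])
E
```

```text
[ 0.31465881 -0.28670044 -5.63050336] [-0.02678366 -0.01465906  0.03680746] [ 0.49285767 -0.18931929  0.16307791] 0.008033043669548844
```

>>> step_arm([
  {"grip":0,"delta_pos":[0.004,0,0.01],"twist":0},
  {"grip":0,"delta_pos":[0.01,0,0.016],"twist":0},
  {"grip":0,"delta_pos":[0.015,0,0.02],"twist":0},
  {"grip":0,"delta_pos":[0.02,0,0.02],"twist":-2},
  {"grip":0,"delta_pos":[0.02,0,0.02],"twist":-2},
  {"grip":0,"delta_pos":[0.02,0.005,0.02],"twist":-2},
  {"grip":0,"delta_pos":[0.015,0.01,0.015],"twist":-2},
  {"grip":0,"delta_pos":[0.01,0.015,0.01],"twist":-2},
  {"grip":0,"delta_pos":[0.007,0.02,0.005],"twist":-2},
  {"grip":0,"delta_pos":[0.003,0.025,0.001],"twist":-2},
])

```text
clock: 6.03
position: [0.6182, -0.1148, 0.2995]
ee_rot: [0.522, 0.478, 0.521, -0.478]
contact_force: [0.5, -0.0, -5.3]
width: 0.0083
```

>>> step_arm([
  {"grip":0,"delta_pos":[0,0.03,0],"twist":-2},
  {"grip":0,"delta_pos":[0,0.03,0],"twist":-2},
  {"grip":0,"delta_pos":[0,0.03,0],"twist":-2},
  {"grip":0,"delta_pos":[0,0.03,0],"twist":-2},
  {"grip":0,"delta_pos":[0,0.03,0],"twist":-2},
  {"grip":0,"delta_pos":[0,0.03,0],"twist":-2},
  {"grip":0,"delta_pos":[0,0.03,0],"twist":-1.6},
  {"grip":0,"delta_pos":[0,0.03,0],"twist":0},
  {"grip":0,"delta_pos":[0,0.025,0],"twist":0},
  {"grip":0,"delta_pos":[0,0.02,0],"twist":0},
])

```text
clock: 6.87
position: [0.6157, 0.1734, 0.2981]
ee_rot: [-0.462, -0.535, -0.463, 0.535]
contact_force: [0.6, 0.2, -5.4]
width: 0.0086
```

>>> step_arm([
  {"grip":0,"delta_pos":[0,0.015,-0.005],"twist":0},
  {"grip":0,"delta_pos":[0,0.01,-0.01],"twist":0},
  {"grip":0,"delta_pos":[0,0.004,-0.012],"twist":0},
  {"grip":0,"delta_pos":[0,0,-0.01],"twist":0},
  {"grip":0,"delta_pos":[0,0,-0.005],"twist":0},
  {"grip":0,"delta_pos":[0,0,0],"twist":0},
  {"grip":0,"delta_pos":[0,0,0],"twist":0},
  {"grip":0,"delta_pos":[0,0,0],"twist":0},
])

```text
clock: 7.53
position: [0.6171, 0.1991, 0.2579]
ee_rot: [0.462, 0.536, 0.461, -0.535]
contact_force: [0.5, -0.1, -5.5]
width: 0.0081
```

```bash
python3 - <<'E'
from h import *
import pickle
s=manip.get_state();w,x,y,z=s['ee_rot'];R=Ro.from_quat([x,y,z,w]).as_matrix();print(s['clock'],s['position'],s['contact_force'],s['moment'],'jaw',np.degrees(np.arctan2(R[1,1],R[0,1])))
S=cap('scene','s2.png');W=cap('wrist','w3.png');T=cap('top','t3.png');pickle.dump((s,S,W,T),open('P3.pkl','wb'))
cv2.imwrite('pics/c3.png',np.hstack([cv2.resize(S['img'][80:230,235:385,::-1],(400,400),interpolation=cv2.INTER_CUBIC),cv2.resize(W['img'][:,:,::-1],(400,300))]) if 0 else np.hstack([cv2.resize(S['img'][100:240,230:370,::-1],(400,400),interpolation=cv2.INTER_CUBIC),cv2.copyMakeBorder(cv2.resize(W['img'][:,:,::-1],(400,300)),0,100,0,0,0)]))
E
```

```text
7.5333 [0.61709301 0.1991357  0.25787945] [ 0.48375648 -0.06440249 -5.48723103] [-7.23818585e-03 -5.49744934e-02 -9.89796680e-05] jaw -8.474904515222429
```

View pics/c3.png

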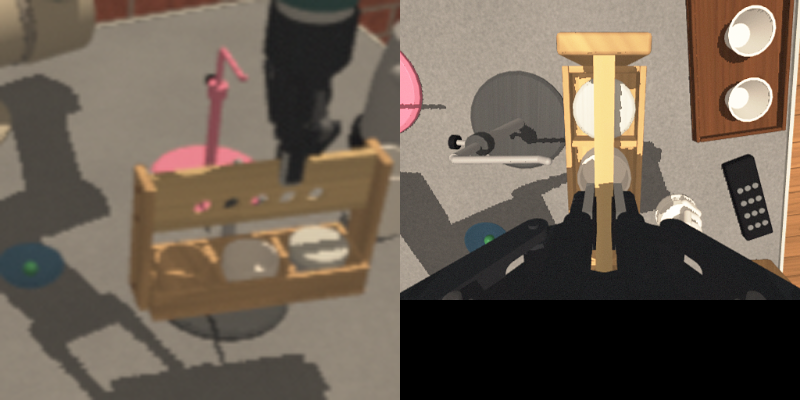

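Composite: carrier held level, contents in their bays. In the wrist half the hook arm runs about (455,158)–(550,160), nearly square to the rail. I'll measure the arm angle, and its offset from the hole, in the full wrist image.

```bash
python3 - <<'E'
from h import *
import pickle
s,S,W,T=pickle.load(open('P3.pkl','rb'));g=cv2.cvtColor(W['img'],cv2.COLOR_RGB2GRAY).astype(int)
print(g[190:220:1,70:196:14].T)
hs=cv2.cvtColor(W['img'],cv2.COLOR_RGB2HSV).astype(int)
print('board col',[ (v,*W['img'][v,256]) for v in range(36,78,3)])
E
```

```text
[[ 22 138 165 169 158 132 105 192 167 115 142 170 193 204 214 213 212 204
  190 157 161 164 162 158 166 168 166 163 164 164]
 [109 109 102 100  97  97  95  97  93  98 139 174 192 202 214 218 211 203
  187 154 152 162 166 165 164 158 159 164 161 163]
 [ 98  92 100  90  61  45  53  83  94 104 150 178 193 203 215 216 212 200
  184 163 153 164 163 163 168 166 163 159 160 157]
 [ 71  56  45  50  52  48  41 145 186 148 152 179 198 210 215 216 211 204
  183 150 152 161 167 165 164 168 169 167 165 163]
 [ 96  94  97  97  95  98  92  98  92 123 159 184 196 209 221 221 206 200
  177 166 168 166 168 168 166 165 164 162 165 169]
 [102 101 102  94 100 100 102 100  99 125 162 189 198 215 224 220 209 198
  178 128  90  81  99 155 170 163 163 164 171 171]
 [ 99  95  97  98  97  94  99  97  93 133 167 188 201 217 225 220 209 196
  159 112  94  98  90  83  78 109 147 155 157 157]
 [ 98  98  98  95  97  97  98 102  95 140 168 189 206 218 225 220 206 196
  151 107  96  95  86  79  82 141 157 156 158 167]
 [100 102  98  99  99  97 101  99 102 101 131 159 173 186 194 200 198 198
  191 155 101 135 168 167 165 165 164 167 172 170]]
board col [(36, np.uint8(175), np.uint8(163), np.uint8(148)), (39, np.uint8(179), np.uint8(167), np.uint8(152)), (42, np.uint8(222), np.uint8(163), np.uint8(103)), (45, np.uint8(243), np.uint8(197), np.uint8(126)), (48, np.uint8(247), np.uint8(206), np.uint8(133)), (51, np.uint8(248), np.uint8(209), np.uint8(135)), (54, np.uint8(247), np.uint8(204), np.uint8(132)), (57, np.uint8(248), np.uint8(207), np.uint8(134)), (60, np.uint8(247), np.uint8(204), np.uint8(130)), (63, np.uint8(245), np.uint8(204), np.uint8(132)), (66, np.uint8(233), np.uint8(181), np.uint8(118)), (69, np.uint8(178), np.uint8(134), np.uint8(87)), (72, np.uint8(251), np.uint8(226), np.uint8(150)), (75, np.uint8(250), np.uint8(225), np.uint8(151))]
```

```bash
python3 - <<'E'
from h import *
import pickle
s,S,W,T=pickle.load(open('P3.pkl','rb'))
cv2.imwrite('pics/c4.png',np.hstack([cv2.resize(W['img'][160:250,60:200,::-1],(420,270),interpolation=cv2.INTER_CUBIC),cv2.resize(W['img'][20:110,190:320,::-1],(380,270))]))
E
```

```text
(no output)
```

View pics/c4.png

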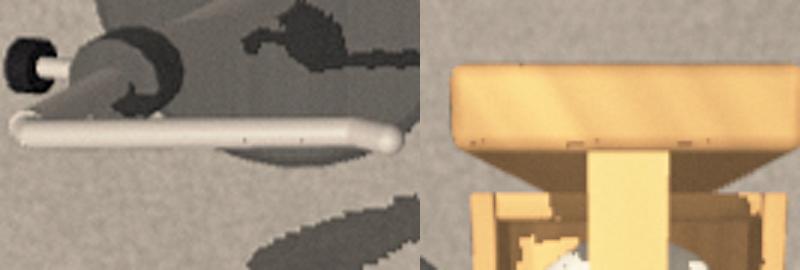

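The arm lies level in the wrist image (row 204 at both ends), so the yaw already matches. Next I compare the positions along the rail.

```bash
python3 - <<'E'
from h import *
import pickle
s,S,W,T=pickle.load(open('P3.pkl','rb'))
n=np.array([.147,.989,0]);a=np.array([.989,-.147,0]);p=s['position']
zt=p[2]+.0215
for v,c in((41.5,118),(67,108)): q=wonz(s,W,256,v,zt);print('hole28 n rel TCP',(q-p)@n-(c-28)/1000,'a',(wonz(s,W,265,v,zt)-p)@a)
for z in(.19,.195,.2,.205,.21):
  q=wonz(s,W,150,204,z);t=wonz(s,W,193,206,z+.004);e=wonz(s,W,66,203,z);print(z,'arm n rel TCP',(q-p)@n,'tip a',(t-p)@a,'elbow a',(e-p)@a)
w=wray(s,W,190,206.5);print(w)
E
```

```text
hole28 n rel TCP 0.002557335076257966 a 0.0006503120715545818
hole28 n rel TCP 0.004256683595128707 a 0.0006724888508673615
0.19 arm n rel TCP 0.002420032726524716 tip a -0.04775957972133167 elbow a -0.13779991029470537
0.195 arm n rel TCP 0.004115170954931595 tip a -0.046621866656094565 elbow a -0.13453841937584096
0.2 arm n rel TCP 0.00581030918333846 tip a -0.045484153590857467 elbow a -0.1312769284569765
0.205 arm n rel TCP 0.007505447411745355 tip a -0.04434644052562037 elbow a -0.1280154375381121
0.21 arm n rel TCP 0.009200585640152222 tip a -0.04320872746038315 elbow a -0.1247539466192476
(array([0.62699682, 0.27204297, 0.39983871]), array([-0.27069982, -0.29246098, -0.94527777]))
```

>>> step_arm([
  {"grip":0,"delta_pos":[-0.004,0.0006,0],"twist":0},
  {"grip":0,"delta_pos":[-0.008,0.0012,0],"twist":0},
  {"grip":0,"delta_pos":[-0.01,0.0015,0],"twist":0},
  {"grip":0,"delta_pos":[-0.01,0.0015,0],"twist":0},
  {"grip":0,"delta_pos":[-0.01,0.0015,0],"twist":0},
  {"grip":0,"delta_pos":[-0.01,0.0015,0],"twist":0},
  {"grip":0,"delta_pos":[-0.01,0.0015,0],"twist":0},
  {"grip":0,"delta_pos":[-0.008,0.0012,0],"twist":0},
  {"grip":0,"delta_pos":[0,0,0],"twist":0},
  {"grip":0,"delta_pos":[0,0,0],"twist":0},
])

```text
clock: 8.52
position: [0.5463, 0.2105, 0.2577]
ee_rot: [0.462, 0.536, 0.462, -0.535]
contact_force: [0.1, 0.2, -6.2]
width: 0.0084
```

>>> step_arm([
  {"grip":0,"delta_pos":[0,0,-0.002],"twist":0},
  {"grip":0,"delta_pos":[0,0,-0.002],"twist":0},
  {"grip":0,"delta_pos":[0,0,-0.002],"twist":0},
  {"grip":0,"delta_pos":[0,0,0],"twist":0},
  {"grip":0,"delta_pos":[0,0,0],"twist":0},
])

```text
clock: 8.93
position: [0.5467, 0.2102, 0.2508]
ee_rot: [-0.462, -0.535, -0.462, 0.536]
contact_force: [0.5, 0.1, -5.2]
width: 0.0084
```

>>> step_arm([
  {"grip":0,"delta_pos":[0,0,-0.002],"twist":0},
  {"grip":0,"delta_pos":[0,0,-0.002],"twist":0},
  {"grip":0,"delta_pos":[0,0,-0.001],"twist":0},
  {"grip":0,"delta_pos":[0,0,0],"twist":0},
])

```text
clock: 9.27
position: [0.5463, 0.2103, 0.2459]
ee_rot: [-0.462, -0.535, -0.462, 0.536]
contact_force: [-0.2, -0.6, -5.7]
width: 0.0086
```

>>> step_arm([
  {"grip":0,"delta_pos":[0,0,-0.001],"twist":0},
  {"grip":0,"delta_pos":[0,0,-0.001],"twist":0},
  {"grip":0,"delta_pos":[0,0,-0.001],"twist":0},
  {"grip":0,"delta_pos":[0,0,0],"twist":0},
])

```text
clock: 9.6
position: [0.5464, 0.2104, 0.2431]
ee_rot: [-0.462, -0.535, -0.462, 0.535]
contact_force: [0.3, -0.3, -5.6]
width: 0.0082
```

>>> step_arm([
  {"grip":0,"delta_pos":[0,0,-0.001],"twist":0},
  {"grip":0,"delta_pos":[0,0,-0.001],"twist":0},
  {"grip":0,"delta_pos":[0,0,0],"twist":0},
])

```text
clock: 9.85
position: [0.5465, 0.2103, 0.2411]
ee_rot: [-0.462, -0.535, -0.462, 0.535]
contact_force: [-0.7, 0.5, -6.3]
width: 0.0084
```

>>> step_arm([
  {"grip":0,"delta_pos":[0,0,-0.001],"twist":0},
  {"grip":0,"delta_pos":[0,0,-0.001],"twist":0},
  {"grip":0,"delta_pos":[0,0,0],"twist":0},
])

```text
clock: 10.1
position: [0.5464, 0.2103, 0.2391]
ee_rot: [-0.462, -0.535, -0.462, 0.535]
contact_force: [-0.0, -0.4, -6.0]
width: 0.0083
```

>>> step_arm([
  {"grip":0,"delta_pos":[0,0,-0.001],"twist":0},
  {"grip":0,"delta_pos":[0,0,0],"twist":0},
])

```text
clock: 10.27
position: [0.5465, 0.2104, 0.2381]
ee_rot: [-0.462, -0.535, -0.462, 0.535]
contact_force: [0.4, 0.1, -6.0]
width: 0.0082
```

>>> step_arm([
  {"grip":0,"delta_pos":[0,0,-0.001],"twist":0},
  {"grip":0,"delta_pos":[0,0,0],"twist":0},
])

```text
clock: 10.43
position: [0.5468, 0.2104, 0.2377]
ee_rot: [0.462, 0.536, 0.462, -0.535]
contact_force: [-0.5, 0.5, -4.2]
width: 0.008
```

>>> step_arm([
  {"grip":0,"delta_pos":[0,0,-0.0005],"twist":0},
  {"grip":0,"delta_pos":[0,0,0],"twist":0},
])

```text
clock: 10.6
position: [0.5469, 0.2104, 0.2375]
ee_rot: [0.462, 0.536, 0.462, -0.535]
contact_force: [-1.5, -0.0, -1.6]
width: 0.0083
```

Contact felt: the arm's top lifts the rail's lower edge at TCP z ≈ 0.2377, so the arm axis is at about z = 0.194. The insertion height is therefore TCP z ≈ 0.216. I'll back out and lower.

>>> step_arm([
  {"grip":0,"delta_pos":[0,0,0.005],"twist":0},
  {"grip":0,"delta_pos":[0,0,0.01],"twist":0},
  {"grip":0,"delta_pos":[0.006,-0.0009,0.004],"twist":0},
  {"grip":0,"delta_pos":[0.01,-0.0015,0],"twist":0},
  {"grip":0,"delta_pos":[0.01,-0.0015,0],"twist":0},
  {"grip":0,"delta_pos":[0.01,-0.0015,0],"twist":0},
  {"grip":0,"delta_pos":[0.008,-0.0012,0],"twist":0},
  {"grip":0,"delta_pos":[0.004,-0.0006,0],"twist":0},
  {"grip":0,"delta_pos":[0,0,0],"twist":0},
])

```text
clock: 11.35
position: [0.5959, 0.2027, 0.2549]
ee_rot: [-0.462, -0.535, -0.462, 0.536]
contact_force: [-0.6, -0.5, -6.0]
width: 0.0082
```

>>> step_arm([
  {"grip":0,"delta_pos":[0,0,-0.006],"twist":0},
  {"grip":0,"delta_pos":[0,0,-0.01],"twist":0},
  {"grip":0,"delta_pos":[0,0,-0.01],"twist":0},
  {"grip":0,"delta_pos":[0,0,-0.01],"twist":0},
  {"grip":0,"delta_pos":[0,0,-0.004],"twist":0},
  {"grip":0,"delta_pos":[0,0,0],"twist":0},
  {"grip":0,"delta_pos":[0,0,0],"twist":0},
])

```text
clock: 11.93
position: [0.5943, 0.2032, 0.2154]
ee_rot: [-0.462, -0.535, -0.462, 0.536]
contact_force: [0.6, -0.2, -4.6]
width: 0.0085
```

```bash
python3 - <<'E'
from h import *
import pickle
s=manip.get_state();print(s['clock'],s['position'],s['contact_force'],s['moment'])
S=cap('scene','s4.png');W=cap('wrist','w4.png');pickle.dump((s,S,W),open('P4.pkl','wb'))
cv2.imwrite('pics/c5.png',np.hstack([cv2.resize(S['img'][110:230,250:370,::-1],(400,400),interpolation=cv2.INTER_CUBIC),cv2.resize(W['img'][0:260,100:360,::-1],(400,400))]))
n=np.array([.147,.989,0]);p=s['position']
q=wonz(s,W,256,41.5,p[2]+.0215);print('hole n',(q-p)@n-.09)
g=cv2.cvtColor(W['img'],cv2.COLOR_RGB2GRAY)
for c in(120,150,170,190,200,205): print(c,g[185:235:2,c])
for v in(200,205,210,215,220): print(v,(wonz(s,W,150,v,.194)-p)@n)
E
```

```text
11.9333 [0.59428414 0.20318721 0.21536484] [ 0.55029324 -0.1645674  -4.56943299] [-0.00011342 -0.0402373   0.00804592]
hole n 0.0025593448455542706
120 [ 56  42  44  45  46  47  45  46  46  49  45  46  44  41 140 159 162 163
 165 133 168 190 215 213 198]
150 [ 50  84  94  95  95  91  95  90  92  94  95  93  93  92  95  90  91  94
  95 126 174 197 219 212 192]
170 [ 53  52  53  62 103  95  98  98  99  97  96  98 100  95  96  97  96  97
  99 126 176 194 224 211 190]
190 [ 98  51  50  80  97  99  99  97 101  97  99  98  96  99  95  96  96  98
  81 135 181 201 226 206 188]
200 [ 96  73  50  50  98  97  97  99 100  97  94  95  95  94  94  95  79  76
 156 123 164 181 192 197 184]
205 [100  48  50  58  84  97  98  97  95 101  94  92  92  91  80  79 133 164
 167 132 136 168 185 197 195]
200 0.020378513016626167
205 0.01749385965573919
210 0.014581122416464818
215 0.011639889171850269
220 0.008669739691430213
```

View pics/c5.png

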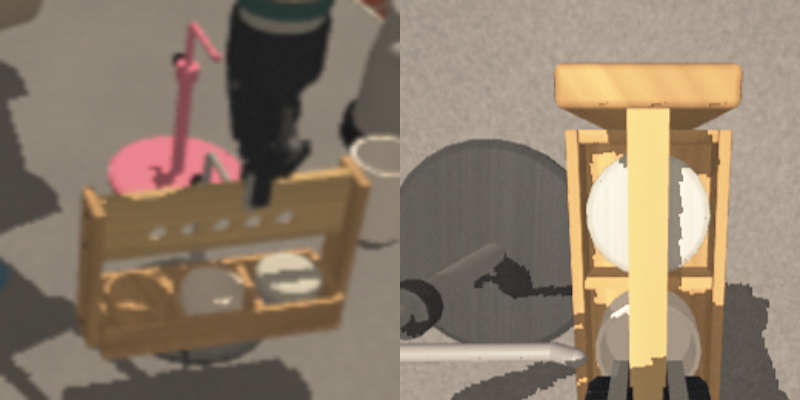

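Views: the carrier is level just outside the tip. In the wrist image the arm is at row ≈ 229, about 3.0 mm along the rail from the TCP, and the hole is at about 2.6–3.5 mm, so they line up. I'll insert slowly.

>>> step_arm([
  {"grip":0,"delta_pos":[-0.004,0.0006,0.0007],"twist":0},
  {"grip":0,"delta_pos":[-0.005,0.0007,0],"twist":0},
  {"grip":0,"delta_pos":[-0.004,0.0006,0],"twist":0},
  {"grip":0,"delta_pos":[-0.003,0.0004,0],"twist":0},
  {"grip":0,"delta_pos":[-0.003,0.0004,0],"twist":0},
  {"grip":0,"delta_pos":[0,0,0],"twist":0},
])

```text
clock: 12.53
position: [0.5746, 0.206, 0.2167]
ee_rot: [-0.462, -0.535, -0.462, 0.535]
contact_force: [-0.5, 0.3, -5.7]
width: 0.0085
```

>>> step_arm([
  {"grip":0,"delta_pos":[-0.002,0.0003,0],"twist":0},
  {"grip":0,"delta_pos":[-0.002,0.0003,0],"twist":0},
  {"grip":0,"delta_pos":[-0.002,0.0003,0],"twist":0},
  {"grip":0,"delta_pos":[0,0,0],"twist":0},
])

```text
clock: 12.87
position: [0.569, 0.2068, 0.2165]
ee_rot: [-0.462, -0.535, -0.462, 0.536]
contact_force: [-0.3, 0.5, -5.7]
width: 0.0083
```

>>> step_arm([
  {"grip":0,"delta_pos":[-0.002,0.0003,0],"twist":0},
  {"grip":0,"delta_pos":[-0.002,0.0003,0],"twist":0},
  {"grip":0,"delta_pos":[-0.002,0.0003,0],"twist":0},
  {"grip":0,"delta_pos":[0,0,0],"twist":0},
])

```text
clock: 13.2
position: [0.5629, 0.2077, 0.2165]
ee_rot: [-0.462, -0.535, -0.462, 0.536]
contact_force: [-0.0, -0.2, -6.4]
width: 0.0084
```

>>> step_arm([
  {"grip":0,"delta_pos":[-0.002,0.0003,0],"twist":0},
  {"grip":0,"delta_pos":[-0.002,0.0003,0],"twist":0},
  {"grip":0,"delta_pos":[-0.003,0.0004,0],"twist":0},
  {"grip":0,"delta_pos":[0,0,0],"twist":0},
])

```text
clock: 13.53
position: [0.5556, 0.2088, 0.2165]
ee_rot: [-0.462, -0.535, -0.462, 0.536]
contact_force: [-0.4, 0.1, -5.7]
width: 0.0083
```

>>> step_arm([
  {"grip":0,"delta_pos":[-0.003,0.0004,0],"twist":0},
  {"grip":0,"delta_pos":[-0.003,0.0005,0],"twist":0},
  {"grip":0,"delta_pos":[-0.002,0.0003,0],"twist":0},
  {"grip":0,"delta_pos":[0,0,0],"twist":0},
])

```text
clock: 13.87
position: [0.5478, 0.21, 0.2166]
ee_rot: [-0.462, -0.535, -0.462, 0.535]
contact_force: [-1.4, 0.0, -5.4]
width: 0.0079
```

```bash
python3 - <<'E'
from h import *
import pickle
s=manip.get_state();print(s['clock'],s['position'],s['contact_force'],s['moment'])
S=cap('scene','s5.png');W=cap('wrist','w5.png')
cv2.imwrite('pics/c6.png',np.hstack([cv2.resize(S['img'][110:230,250:370,::-1],(400,400),interpolation=cv2.INTER_CUBIC),cv2.resize(W['img'][124:384,126:386,::-1],(400,400))]))
E
```

```text
13.8667 [0.54781848 0.209961   0.21655873] [-1.39596670e+00  3.37512934e-03 -5.43487052e+00] [-0.02917639  0.03953317  0.0315812 ]
```

View pics/c6.png

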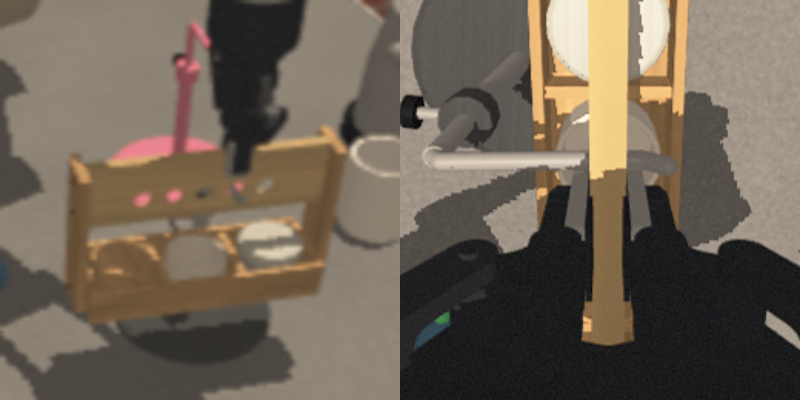

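The wrist half shows the arm passing through under the rail, with its tip out on the far side at (675,162). Force is about zero beyond the weight. Now I lower gently; contact is expected at TCP z ≈ 0.2077.

>>> step_arm([
  {"grip":0,"delta_pos":[0,0,-0.002],"twist":0},
  {"grip":0,"delta_pos":[0,0,-0.002],"twist":0},
  {"grip":0,"delta_pos":[0,0,-0.002],"twist":0},
  {"grip":0,"delta_pos":[0,0,-0.001],"twist":0},
  {"grip":0,"delta_pos":[0,0,0],"twist":0},
])

```text
clock: 14.38
position: [0.5484, 0.2098, 0.209]
ee_rot: [-0.462, -0.535, -0.462, 0.536]
contact_force: [0.5, -0.5, -5.7]
width: 0.0087
```

>>> step_arm([
  {"grip":0,"delta_pos":[0,0,-0.0005],"twist":0},
  {"grip":0,"delta_pos":[0,0,-0.0005],"twist":0},
  {"grip":0,"delta_pos":[0,0,0],"twist":0},
])

```text
clock: 14.63
position: [0.5486, 0.2099, 0.2085]
ee_rot: [0.462, 0.535, 0.462, -0.535]
contact_force: [-0.3, -0.3, -5.6]
width: 0.0084
```

>>> step_arm([
  {"grip":0,"delta_pos":[0,0,-0.0005],"twist":0},
  {"grip":0,"delta_pos":[0,0,0],"twist":0},
])

```text
clock: 14.8
position: [0.5485, 0.2099, 0.208]
ee_rot: [0.462, 0.535, 0.462, -0.535]
contact_force: [0.1, -0.0, -5.3]
width: 0.0081
```

>>> step_arm([
  {"grip":0,"delta_pos":[0,0,-0.0005],"twist":0},
  {"grip":0,"delta_pos":[0,0,0],"twist":0},
])

```text
clock: 14.97
position: [0.5487, 0.2099, 0.2077]
ee_rot: [0.462, 0.536, 0.462, -0.535]
contact_force: [-1.6, -0.2, -5.5]
width: 0.0085
```

>>> step_arm([
  {"grip":0,"delta_pos":[0,0,-0.0003],"twist":0},
  {"grip":0,"delta_pos":[0,0,0],"twist":0},
])

```text
clock: 15.13
position: [0.5488, 0.2099, 0.2076]
ee_rot: [0.462, 0.536, 0.462, -0.535]
contact_force: [-0.1, 0.2, -2.6]
width: 0.0084
```

>>> step_arm([
  {"grip":0,"delta_pos":[0,0,-0.0004],"twist":0},
  {"grip":0,"delta_pos":[0,0,0],"twist":0},
  {"grip":0,"delta_pos":[0,0,0],"twist":0},
])

```text
clock: 15.38
position: [0.549, 0.2099, 0.2075]
ee_rot: [0.462, 0.536, 0.462, -0.535]
contact_force: [0.0, -0.5, -0.6]
width: 0.0082
```

```bash
python3 - <<'E'
from h import *
s=manip.get_state();print(s['clock'],s['position'],s['contact_force'],s['moment'])
E
```

```text
15.3833 [0.5489665  0.20992285 0.20746315] [ 0.01300689 -0.49235482 -0.60263156] [-0.04343269  0.01135698  0.05914735]
```

>>> step_arm([
  {"grip":0,"delta_pos":[0,0,0],"twist":0},
  {"grip":0,"delta_pos":[0,0,0],"twist":0},
  {"grip":0.12,"delta_pos":[0,0,0],"twist":0},
  {"grip":0.14,"delta_pos":[0,0,0],"twist":0},
  {"grip":0.17,"delta_pos":[0,0,0],"twist":0},
  {"grip":0.2,"delta_pos":[0,0,0],"twist":0},
  {"grip":0.2,"delta_pos":[0,0,0],"twist":0},
  {"grip":0.2,"delta_pos":[0,0,0],"twist":0},
  {"grip":0.2,"delta_pos":[0,0,0],"twist":0},
  {"grip":0.2,"delta_pos":[0,0,0],"twist":0},
], force=20)

```text
clock: 16.22
position: [0.5486, 0.2099, 0.2068]
ee_rot: [0.462, 0.535, 0.462, -0.535]
contact_force: [-0.2, 0.3, 0.3]
width: 0.0171
```

>>> step_arm([
  {"grip":0.25,"delta_pos":[0,0,0],"twist":0},
  {"grip":0.35,"delta_pos":[0,0,0],"twist":0},
  {"grip":0.45,"delta_pos":[0,0,0],"twist":0},
  {"grip":0.45,"delta_pos":[0,0,0],"twist":0},
  {"grip":0.45,"delta_pos":[0,0,0],"twist":0},
  {"grip":0.45,"delta_pos":[0,0,0],"twist":0},
])

```text
clock: 16.72
position: [0.5486, 0.2099, 0.2068]
ee_rot: [0.462, 0.535, 0.462, -0.535]
contact_force: [-0.6, -0.6, 0.0]
width: 0.0388
```

```bash
python3 - <<'E'
from h import *
s=manip.get_state();print(s['clock'],s['position'],s['contact_force'],s['moment'],s['width'])
S=cap('scene','s6.png');W=cap('wrist','w6.png')
cv2.imwrite('pics/c7.png',np.hstack([cv2.resize(S['img'][110:230,250:370,::-1],(400,400),interpolation=cv2.INTER_CUBIC),cv2.resize(W['img'][124:384,126:386,::-1],(400,400))]))
E
```

```text
16.7167 [0.54857578 0.20985865 0.20684923] [-0.56746434 -0.58138829  0.03688321] [ 0.00589058 -0.00217657  0.00238242] 0.03882051635819816
```

View pics/c7.png

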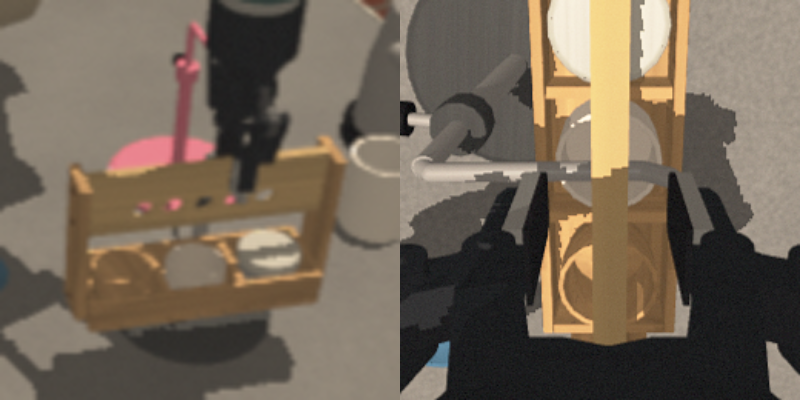

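Released: it hangs level with zero force on the tool. I'll withdraw straight up.

>>> step_arm([
  {"grip":0.45,"delta_pos":[0,0,0.005],"twist":0},
  {"grip":0.45,"delta_pos":[0,0,0.01],"twist":0},
  {"grip":0.45,"delta_pos":[0,0,0.015],"twist":0},
  {"grip":0.45,"delta_pos":[0,0,0.02],"twist":0},
  {"grip":0.45,"delta_pos":[0,0,0.025],"twist":0},
  {"grip":0.45,"delta_pos":[0,0,0.03],"twist":0},
  {"grip":0.45,"delta_pos":[0,0,0.03],"twist":0},
  {"grip":0.45,"delta_pos":[-0.02,0,0.02],"twist":0},
  {"grip":0.45,"delta_pos":[-0.03,0,0.01],"twist":0},
  {"grip":0.45,"delta_pos":[-0.03,0,0],"twist":0},
])

```text
clock: 17.65
position: [0.4694, 0.2102, 0.3756]
ee_rot: [0.463, 0.538, 0.461, -0.533]
contact_force: [0.0, 1.2, 0.2]
width: 0.0385
```

>>> step_arm([
  {"grip":0.45,"delta_pos":[-0.03,0,0],"twist":0},
  {"grip":0.45,"delta_pos":[-0.03,0,0],"twist":0},
  {"grip":0.45,"delta_pos":[-0.03,0,0],"twist":0},
  {"grip":0.45,"delta_pos":[0,0,0],"twist":0},
  {"grip":0.45,"delta_pos":[0,0,0],"twist":0},
])

```text
clock: 18.07
position: [0.3776, 0.2099, 0.3736]
ee_rot: [0.463, 0.536, 0.462, -0.534]
contact_force: [0.7, 0.3, -0.0]
width: 0.0386
```

```bash
python3 - <<'E'
from h import *
S0=cap('scene','s7.png')
for i in range(9): S=manip.get_image('scene')
S=cap('scene','s8.png');s=manip.get_state();print(s['clock'],s['position'],s['contact_force'])
print('change over .5s',np.abs(cv2.GaussianBlur(S['img'],(5,5),0).astype(int)-cv2.GaussianBlur(S0['img'],(5,5),0)).max(2)[130:230,260:370].max())
T=cap('top','t8.png')
cv2.imwrite('pics/c8.png',np.hstack([cv2.resize(S['img'][110:230,250:370,::-1],(400,400),interpolation=cv2.INTER_CUBIC),cv2.resize(T['img'][150:270,130:250,::-1],(400,400),interpolation=cv2.INTER_CUBIC)]))
E
```

```text
18.6167 [0.37889521 0.20984733 0.37155358] [ 0.22062792  0.75159971 -0.18977781]
change over .5s 19
```

View pics/c8.png

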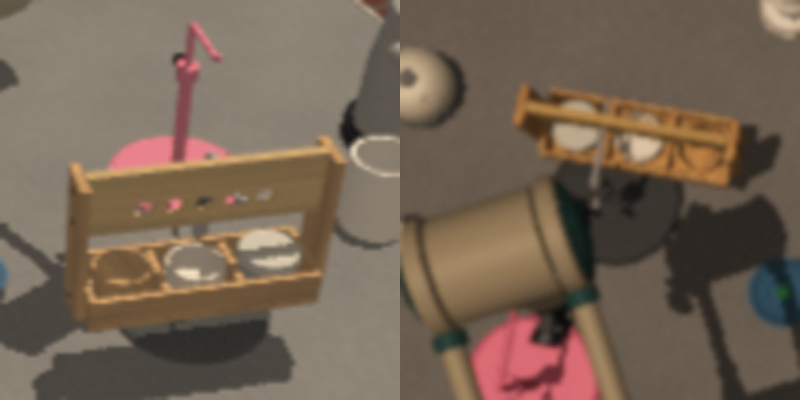

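```bash
python3 - <<'E'
from h import *
S=cv2.imread('pics/s8.png')[:,:,::-1];s7=cv2.imread('pics/s7.png')[:,:,::-1]
for i in range(12): d=manip.get_image('scene')
f=lambda a:cv2.GaussianBlur(cv2.cvtColor(np.ascontiguousarray(a),cv2.COLOR_RGB2GRAY),(5,5),0).astype('float32')[135:215,265:360]
print('shift',cv2.phaseCorrelate(f(s7),f(S)),cv2.phaseCorrelate(f(S),f(d['img'])), np.abs(f(S)-f(d['img'])).max())
n=np.array([.147,.989]);a=np.array([.989,-.147,0]);P0=np.array([.5483,.2127,0])
for uv in((90,183),(322,152)):
  c,r=ray(d,250+uv[0]*.3-.35,110+uv[1]*.3-.35);k=((P0-c)@a)/(r@a);print(c+k*r)
E
```

```text
shift ((-0.03483221331525499, 0.002507275849794155), 0.9831465587019921) ((-0.011901505339963592, -0.0403226872892688), 0.9877112646897633) 11.0
[0.52922907 0.08439286 0.21891356]
[0.55984216 0.29035438 0.22334303]
```

```bash
python3 -c "
from rig import manip
print(manip.get_state()['clock'],manip.sign_off())"
```

```text
the job is handed in; nothing more can be done
19.2667 None
```

The loaded carrier is hanging free on the grey steel stand's hook, by the first hole off the middle on the tin side, and I handed the job in at 19.3 s. I picked that hole because the centre of mass of carrier and load works out about 28 mm towards the tin.

- **Feeling for the hook:** I lowered the rail's lower edge onto the arm until the weight came off, which put the arm axis at about 194 mm. I then backed out, lined up with the wrist camera and slid the hole on without any clear contact.
- **Setting down:** I lowered it in steps of 0.3 to 0.5 mm until the tool carried almost no load (about 0.6 N), then released and withdrew straight up.
- **Last checks:**
  - **Still:** the picture shifted less than 0.05 pixel over about 1 s.
  - **Contents and robot:** the tin, pot and cup are in their bays, and the robot touches nothing.
  - **Level:** one camera view shows about 1° of slope, with the tin end higher. That is within my pixel-reading error, so I did not correct it.
  - **Height mismatch:** the same view put the rail 6–10 mm lower than the felt height, which I put down to camera error.
- **Not checked:** I did not compare the other objects on the cabinet before and after. No step came near them, and no unexpected forces were reported.

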